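# Start the long cycle on the tool steriliser

## Task

Set the barber's UV steriliser going on its long cycle, working with the fingertips only: gently push its open lid down until it is fully shut, then press the power key in until it stays down, then the long-cycle key in until it stays down, and last tap the start key and let it spring back. Touch everything lightly, keep off the short-cycle key, do not lift the lid or pick up or shift the steriliser, and leave the other things on the crate alone.

Things in the scene. Friction and masses are not known exactly. Their poses are not given: they have to be found in the camera images.
- steriliser: White UV tool steriliser, 236 mm deep (x), 260 wide (y), about 1.6 kg, standing loose on a flat cedar crate (top 110 mm above the table). Origin: middle of its underside; own x runs from front (key console, robot side) to back (lid hinge), y to the left seen from the front, z up. Console: front strip x=-121 to -53 mm, flat top 66 mm above the underside; behind it the lidded chamber.
- lid (a joint): Angle of the lid, rad: 0 = fully shut, larger = more open; it starts open at 0.3 to 0.65. Hinged along the chamber's back top edge. The stiff hinge keeps the lid at any angle; 1 to 3 N straight down on its upper face, 80 mm or more in front of the hinge, moves it (pushing on its narrow front face jams it). When shut it meets a stop; its cover then gives about 1 mm per 4 N on a rubber seal.
- lid_hinge (a point): Middle of the lid's hinge line (hinge line parallel to the steriliser's y), 111 mm behind the steriliser's origin and 68 mm above its underside. The lid is a rigid flat plate 163 mm from hinge to front edge, 258 mm wide; its upper face lies 14 mm above the hinge line when shut and turns about it.
- lid_front (a point): Middle of the front edge of the lid's upper face (the edge away from the hinge). With the lid shut it is 82 mm above the steriliser's underside and 52 mm in front of its origin.
- key_power (a joint): Travel of the power key, m: 0 = up, 0.006 = fully in. Pressed straight down; about 3 N moves it and it stays where it is pushed to. Counts as in beyond 0.004. The cap sits on rubber: it gives about 1 mm per 4 N before and beyond the travel. All four keys do.
- key_power_top (a point): Centre of the top face of the power key: round, 20 mm across, grey, standing 11 mm above the console top; the leftmost of the four keys seen from the front (90 mm in front of the steriliser's origin, 93 mm to the left). Key centres are 62 mm apart in one row.
- key_short (a joint): Travel of the short-cycle key, m: 0 = up, 0.006 = fully in. Same action as the power key. Not to be pressed.
- key_short_top (a point): Centre of the top face of the short-cycle key: short bar, 16 mm wide (y) by 14 mm, grey, 11 mm high; second from the left.
- key_long (a joint): Travel of the long-cycle key, m: 0 = up, 0.006 = fully in. Same action as the power key: about 3 N, stays in. Counts as in beyond 0.004.
- key_long_top (a point): Centre of the top face of the long-cycle key: long bar, 36 mm wide (y) by 14 mm, grey, 11 mm high; third from the left.
- key_start (a joint): Travel of the start key, m: 0 = up, 0.006 = fully in. Sprung: takes 0.7 N to start and 2.8 N fully in, and comes back up by itself when let go. A tap counts beyond 0.004.
- key_start_top (a point): Centre of the top face of the start key: square, 26 by 26 mm, grey, 11 mm high; the rightmost key.
- clipper: Bystander: chrome hair clipper lying on the crate left of the steriliser, 190 mm long, 40 mm high. Origin under its middle.
- comb0: Bystander: lowest of four black guard combs stacked flat on the crate, left of the console, each 46 by 44 by 12 mm. Origin under its middle.
- comb1: Bystander: second guard comb of the stack.
- comb2: Bystander: third guard comb of the stack.
- comb3: Bystander: top guard comb of the stack.
- pot: Bystander: white ceramic pot with a ribbed twist cap, 62 mm across, 56 mm high, on the crate's left end. Origin under its middle.
- tray: Bystander: oval steel tray, about 200 by 100 mm, 15 mm high, on the crate right of the steriliser. Origin under its middle.
- scissors: Bystander: scissors lying in the oval tray, about 145 mm long. Origin under the pivot.

How it is judged:
By the outcome, as a careful person would: the job done as asked, in the order asked, and still so for the second after the job is handed in, with the robot touching nothing.
It also fails if it takes over 58 s, if anything falls off the work surface, if the arm or the gripper's body presses on something with over 40 N, if the wrist force passes 120 N, or if a joint passes its speed limit or range.

## Robot

A 6-joint arm with a two-finger parallel gripper is mounted at the origin on the work surface. World frame = base frame: x ahead of the robot, y to its left, z up, the work surface at z = 0. Lengths are in mm, angles in rad, forces in N, time in s.
With the tool pointing down it reaches from about 350 to 975 mm from the base axis. Payload 7.1 kg.
Tool frame: the origin (TCP) lies midway between the tips of the shut fingers; the grasp point (between the pads) lies 19 mm behind it; z points along the fingers, y is the line along which they close (so a half turn about z gives the same grasp; the last joint's range is limited). The gripper opens to 88 mm and grips with 3 to 60 N. Pads are 20 mm wide; open, the fingers measure 115 mm over their backs; the gripper's body (75 mm by 178 mm) begins 61 mm behind the grasp point.
Start: joints at [-1.205, 0.423, 1.63, -0, 1.089, -0.019], TCP at [234.625, -579.272, 222.675] pointing down, gripper open.
Joint ranges: [-3, 3], [-0.9, 2.11], [0.09, 2.58], [-1.31, 4.45], [0.11, 2.69], [-2.54, 2.54]. Speed limits (rad/s): [2.39, 2.39, 3.01, 3.14, 3.14, 3.14].

## Interface

Orientations are given as a rotation vector (axis times angle).
In Python, from workcell import ctrl gives the robot as it stands. The module is installed in compiled form; this text tells all that it offers.
- The arm moves only by the tool servo_tool, never from a script. Its argument "increments" is a list of rows, each a list of 7 numbers: the shift along the world's x, y, z in cm, then the turn, a rotation vector about the world's x, y, z in degrees, then the opening, from -1 (shut) to 1 (fully open). A call has 1 to 20 rows; each row is the pose to reach, as a shift and turn from the pose commanded when the call began; what a row does not reach only later rows make up. A row lasts 1/12 s, in which the tool goes at most 41.7 mm and 7.16 degrees, less where a joint would pass 70% of its speed; a pose out of reach is approached as far as the arm can. A call with a gripper value outside its range is refused whole. The fingers move at their own pace and stop on an object; the grip force is fixed at half the most. Time passes only in rows, so rows that repeat a pose let the fingers close. It gives the time, the measured TCP pose, the force, the opening and the grip force at its end, in the units of the state.
- ctrl.get_obs(): the state, without advancing time (a new reading comes with each control period).
- ctrl.get_image(name): name is "scene" or "top"; returns a dict with "image" (400x640x3 uint8, red, green, blue), "fx", "fy", "cx", "cy" (pixels), "extrinsics" (4x4, takes a point from camera to world coordinates). Camera axes: x right, y up, looking along -z (the intrinsics and any distortion apply to the point x, -y, -z); pixel columns grow to the right and rows downward; lengths in mm; the calibration is good to about 2 mm. A picture is of the moment at which its call begins. There is no depth.
- ctrl.close_job(): hands the job in; it is judged then, once.
The state is a dict: "t": time; "qpos": joint angles; "qvel": joint speeds; "joint_torque": joint torques, N m; "ee_pos": TCP position; "orientation": TCP orientation; "ft_force": force on the tool from outside, world axes, zero at the start; "moment": the same for the moment, N m; "width": finger opening in mm; "grasp_force": force on a finger pad.
Only numpy, scipy, OpenCV 4.12 (cv2) and the standard library are available. Lean on these libraries where they do the work, as an engineer would, in place of code of your own. Each camera call takes 0.05 s, during which the arm holds its last target. There are 200 camera calls.

## Working session

There is one attempt and no reset: what is moved stays moved. The work goes in short steps, Python scripts to look and compute and a tool call to move; the robot and the scene stay as the last step left them, time stands still between calls to the robot, and variables do not carry over. Pictures are saved under pics/ and viewed, at most 10 in all, crops included, and the job is handed in when it is done.

Besides the shell and the picture viewer there is one more tool, called after "Call:" as name(argument=value, ...) on one line, values as JSON. servo_tool: Moves the arm, as the interface text tells. Its arguments: {"type":"object","properties":{"increments":{"type":"array","items":{"type":"array","items":{"type":"number"}}}},"required":["increments"]}

```bash
mkdir -p pics; python3 - <<'E'
from workcell import ctrl
import cv2,pickle
d={}
for n in("scene","top"):
    r=ctrl.get_image(n);d[n]=r;cv2.imwrite(f"pics/{n}0.png",r["image"][:,:,::-1])
    print(n,r["fx"],r["fy"],r["cx"],r["cy"],r["extrinsics"].round(3).tolist(),[k for k in r])
pickle.dump(d,open("d0.pkl","wb"))
o=ctrl.get_obs();print(o)
E
```

```text
scene 373.1476078224446 373.1476078224446 325.5876222807319 207.41564757955373 [[-0.314, -0.578, 0.753, 1158.587], [0.949, -0.208, 0.237, 234.237], [0.02, 0.789, 0.614, 659.222], [0.0, 0.0, 0.0, 1.0]] ['image', 'fx', 'fy', 'cx', 'cy', 'extrinsics']
top 439.68762949989843 439.68762949989843 321.7560393696778 202.8847489495324 [[0.013, 0.988, -0.152, 431.609], [-1.0, 0.015, 0.01, 51.241], [0.012, 0.152, 0.988, 1287.26], [0.0, 0.0, 0.0, 1.0]] ['image', 'fx', 'fy', 'cx', 'cy', 'extrinsics']
{'t': 0.1, 'qpos': array([-1.20496829e+00,  4.23721361e-01,  1.63058890e+00, -1.67816598e-05,
        1.08859789e+00, -1.89952678e-02]), 'qvel': array([ 5.52628322e-05, -2.52665004e-03, -2.81080902e-03, -1.12836470e-03,
        1.07438645e-03, -1.33086564e-03]), 'joint_torque': array([ 6.28828548e-04, -5.45609629e+01, -2.74325734e+01,  6.45099347e-02,
        1.87724578e-02, -3.65429867e-05]), 'ee_pos': array([ 234.47010024, -578.8263975 ,  222.01600979]), 'orientation': array([-3.08234575e+00, -6.00520779e-01,  3.79391047e-04]), 'ft_force': array([-0.54506706,  0.31761091, -0.45105752]), 'moment': array([-0.01645626,  0.01332906,  0.02191018]), 'grasp_force': 0.0, 'width': 87.87979361135324}
```

View pics/scene0.png

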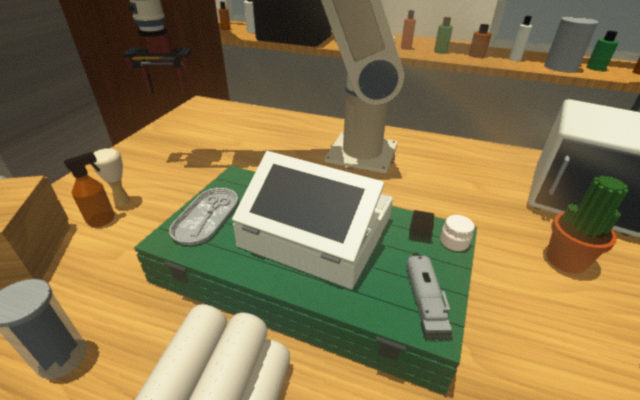

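View pics/top0.png

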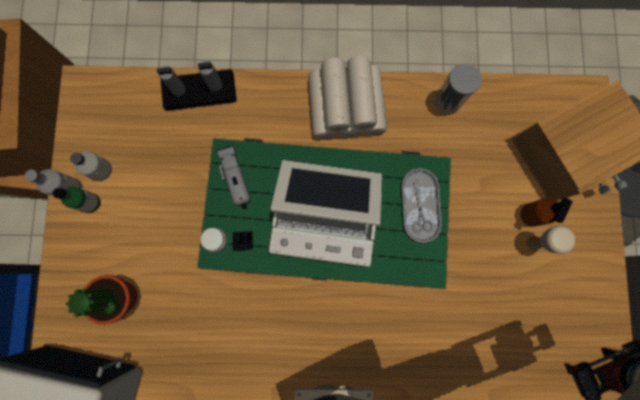

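The top view shows the steriliser at about (270-383, 160-265), keys near (284,242), (308,246), (333,249), (357,252), and the lid open. I'll enlarge both views.

```bash
python3 - <<'E'
import cv2
a=cv2.imread("pics/top0.png")[150:275,255:395];cv2.imwrite("pics/topc.png",cv2.resize(a,None,fx=4.8,fy=4.8,interpolation=cv2.INTER_CUBIC)[:600])
a=cv2.imread("pics/scene0.png")[145:290,225:405];cv2.imwrite("pics/scc.png",cv2.resize(a,None,fx=4,fy=4,interpolation=cv2.INTER_CUBIC))
E
```

```text
(no output)
```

View pics/topc.png

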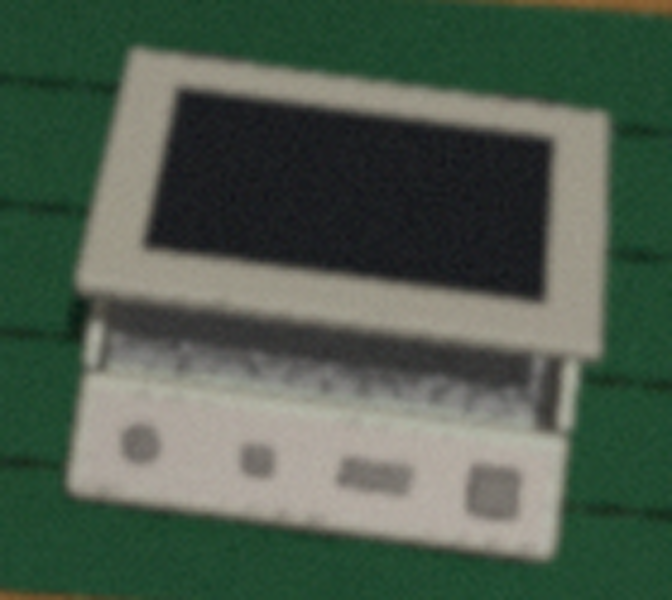

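View pics/scc.png

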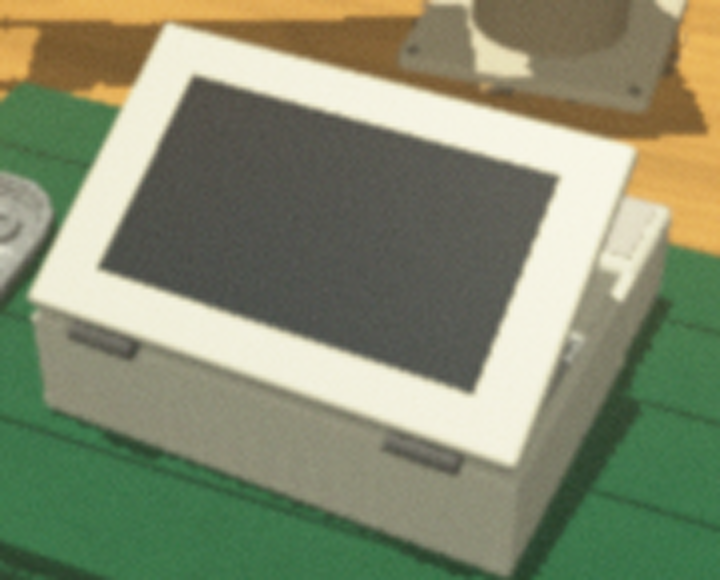

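```bash
cat > fit.py <<'E'
import numpy as np,pickle
from scipy.optimize import least_squares
d=pickle.load(open("d0.pkl","rb"))
def proj(c,P):
    E=c["extrinsics"];q=(np.atleast_2d(P)-E[:3,3])@E[:3,:3]
    return np.c_[c["cx"]+c["fx"]*q[:,0]/-q[:,2],c["cy"]-c["fy"]*q[:,1]/-q[:,2]]
def lid(s,y,a):
    c,n=np.cos(a),np.sin(a); return [111-s*c-14*n,y,68+s*n+14*c]
def world(p,P):
    c,s=np.cos(p[2]),np.sin(p[2]); P=np.array(P)
    return P@np.array([[c,s,0],[-s,c,0],[0,0,1]])+[p[0],p[1],110]
KEYS=[[-90,93-62*i,77] for i in range(4)]
def model(p): return world(p,KEYS+[lid(163,129,p[3]),lid(163,-129,p[3]),lid(0,129,p[3]),lid(0,-129,p[3])])
E
python3 - <<'E'
from fit import *
T=np.array([[140,443],[257,461],[374,476],[493,492],[77,288],[600,357],[132,48],[608,112]])/4.8+[254.6,149.6]
S=np.array([[632,152],[168,24],[515,465],[32,300]])/4+[224.6,144.6]
def res(p):
    M=model(p);return np.r_[(proj(d["top"],M)-T).ravel(),(proj(d["scene"],M[4:])-S).ravel()]
r=least_squares(res,[520,50,0,.5],loss="soft_l1",x_scale=[10,10,.1,.1]);print(r.x.round(3));print(res(r.x).reshape(-1,2).round(1).tolist())
p=r.x;np.save("p.npy",p)
print(model(p).round(1).tolist())
for s in(150,140): print(s,world(p,[lid(s,0,p[3]),lid(s,0,0)]).round(1).tolist())
E
```

```text
[ 5.90412e+02  3.04280e+01 -1.22000e-01  5.18000e-01]
[[0.3, -4.7], [0.5, -5.0], [0.7, -4.8], [0.5, -4.7], [-1.2, 0.5], [-0.3, 1.2], [-0.8, 0.5], [-0.0, 0.7], [1.8, -1.4], [0.4, -0.6], [-0.0, -0.2], [-1.4, -1.5]]
[[512.4, 133.7, 187.0], [504.9, 72.2, 187.0], [497.3, 10.6, 187.0], [489.8, -50.9, 187.0], [568.9, 163.0, 270.9], [537.4, -93.0, 270.9], [709.4, 145.8, 190.2], [678.0, -110.3, 190.2]]
150 [[564.4, 33.6, 264.5], [551.7, 35.2, 192.0]]
140 [[573.0, 32.6, 259.5], [561.6, 34.0, 192.0]]
```

```bash
python3 - <<'E'
from fit import *
T=np.array([[140,443],[257,461],[374,476],[493,492],[77,288],[600,357],[132,48],[608,112],[70,490],[555,556]])/4.8+[254.6,149.6]
S=np.array([[632,152],[168,24],[515,465],[32,300],[510,575]])/4+[224.6,144.6]
for mask in ("all","nokeys","noback","topkeys+front"):
  def res(p,full=False):
    M=world(p,KEYS+[lid(163,129,p[3]),lid(163,-129,p[3]),lid(p[4],129,p[3]),lid(p[4],-129,p[3]),[-121,130,66],[-121,-130,66],[115,130,0]])
    t=proj(d["top"],M[:10])-T; s=proj(d["scene"],M[[4,5,6,7,10]])-S
    if not full:
      if mask=="nokeys": t=t[4:8]; s=s[:4]
      if mask=="noback": t=t[[0,1,2,3,4,5,8,9]]; s=s[[0,1,4]]
      if mask=="topkeys+front": t=t[[0,1,2,3,8,9]]; s=s[[0,1]]
    return np.r_[t.ravel(),s.ravel(),p[4]*.01]
  r=least_squares(res,[520,50,0,.5,0],x_scale=[10,10,.1,.1,5]);print(mask,r.x.round(3));print(res(r.x,True)[:-1].reshape(-1,2).round(1).tolist())
E
```

```text
all [ 5.83287e+02  3.03180e+01 -1.14000e-01  5.31000e-01 -7.65900e+00]
[[0.5, -1.5], [0.8, -2.0], [1.0, -2.0], [0.9, -2.1], [-1.2, 3.6], [0.1, 3.4], [-0.8, 1.5], [-0.2, 0.9], [-0.9, -0.6], [0.8, -1.1], [2.5, -4.2], [1.2, -2.5], [0.1, 0.7], [-1.3, 0.1], [-1.7, 3.7]]
nokeys [ 5.9284e+02  2.9843e+01 -1.1800e-01  5.1000e-01  1.0760e+00]
[[0.7, -5.5], [0.9, -5.9], [1.1, -5.8], [0.9, -5.8], [-0.9, 0.0], [-0.0, 0.2], [-0.8, 0.0], [0.1, -0.1], [-0.8, -4.6], [0.8, -4.7], [1.3, -0.6], [-0.3, 0.4], [-0.2, -0.0], [-2.1, -1.1], [-3.7, 7.6]]
noback [ 5.83131e+02  3.03550e+01 -1.13000e-01  5.33000e-01  0.00000e+00]
[[0.5, -1.4], [0.8, -2.0], [1.1, -1.9], [0.9, -2.1], [-1.2, 3.6], [0.1, 3.3], [-1.3, 3.8], [-0.3, 3.1], [-0.9, -0.5], [0.9, -1.0], [2.5, -4.4], [1.1, -2.5], [1.8, -3.4], [0.5, -3.3], [-1.6, 3.6]]
topkeys+front [ 5.80451e+02  2.79330e+01 -1.29000e-01  4.52000e-01  0.00000e+00]
[[1.0, -1.0], [1.2, -1.2], [1.4, -0.7], [1.3, -0.5], [-0.2, 6.6], [-0.1, 8.0], [0.4, 3.7], [1.3, 4.6], [-0.6, -0.3], [1.0, 0.8], [1.7, -1.2], [3.1, -0.2], [-0.7, -4.2], [-0.3, -5.1], [-3.8, 2.6]]
```

```bash
python3 - <<'E'
from fit import *
def tri(t,s):
    r=least_squares(lambda P:np.r_[proj(d["top"],P)[0]-t,proj(d["scene"],P)[0]-s],[550,0,150]);return r.x.round(1),r.fun.round(1)
f=lambda a:np.array(a)/4.8+[254.6,149.6]
g=lambda a:np.array(a)/4+[224.6,144.6]
L=[tri(f(t),g(s)) for t,s in [((77,288),(632,152)),((600,357),(168,24)),((132,48),(515,465)),((608,112),(32,300))]]
for l in L:print(*l)
P=[l[0] for l in L];print([np.linalg.norm(P[i]-P[j]).round(1) for i,j in((0,1),(2,3),(0,2),(1,3))])
for n,t,s in [("crateFL",(199,268),(476,230)),("FR",(446,288),(232,172)),("BR",(451,156),(145,247)),("BL",(213,140),(452,362)),("pot",(213,238),(458,224))]: print(n,*tri(t,s))
print(proj(d["scene"],world(np.load("p.npy"),[[0,0,0]])),proj(d["scene"],[[0,0,0]]),proj(d["top"],[[0,0,0]]))
E
python3 - <<'E'
import cv2
a=cv2.imread("pics/top0.png")[120:295,190:460];b=cv2.imread("pics/scene0.png")[100:400,130:490]
cv2.imwrite("pics/topc2.png",cv2.resize(a,None,fx=2.9,fy=2.9,interpolation=cv2.INTER_CUBIC))
E
```

```text
[570.6 160.4 268.2] [ 0.1 -0.   0.1  0. ]
[540.  -93.3 270.9] [-0.2  0.1 -0.2 -0. ]
[710.4 145.3 190.4] [-0.6  0.1 -0.4 -0. ]
[ 679.2 -108.4  188. ] [-0.9  0.4 -0.7 -0.1]
[np.float64(255.6), np.float64(255.6), np.float64(160.7), np.float64(162.7)]
crateFL [433.8 368.1  97.8] [-1.2 -0.  -1.   0. ]
FR [ 387.2 -294.6   83.4] [-1.5  0.8 -1.7 -0.2]
BR [ 739.  -301.5  108. ] [-5.2  3.6 -4.4 -0.8]
BL [786.8 338.4 100.2] [ 2.3 -0.   1.3 -0. ]
pot [509.7 317.9 162.5] [-0.6 -0.  -0.4  0. ]
[[313.85996695 236.21565186]] [[361.7150004  151.99037016]] [[332.87178353 429.65130247]]
```

```bash
python3 - <<'E'
from fit import *
def ray(c,px,z):
    c=d[c];E=c["extrinsics"];v=E[:3,:3]@np.array([(px[0]-c["cx"])/c["fx"],-(px[1]-c["cy"])/c["fy"],-1]);o=E[:3,3]
    return (o+v*(z-o[2])/v[2]).round(1)
f=lambda a:np.array(a)/4.8+[254.6,149.6]
g=lambda a:np.array(a)/4+[224.6,144.6]
print("console FL top/scene z176",ray("top",f((70,490)),176),ray("scene",g((668,208)),176))
print("console FR top",ray("top",f((555,557)),176))
print("bottom back left/right scene z110",ray("scene",g((510,575)),110),ray("scene",g((45,400)),110))
print("keys",[ray("top",f(k),187).tolist() for k in((140,443),(257,461),(374,476),(493,492))])
for z in(184,190):print("lid back",z,[ray("top",f(k),z).tolist() for k in((132,48),(608,112))],[ray("scene",g(k),z).tolist() for k in((515,465),(32,300))])
for z in(260,270,280):print("lid front",z,[ray("top",f(k),z).tolist() for k in((77,288),(600,357))],[ray("scene",g(k),z).tolist() for k in((632,152),(168,24))])
print("chamber wall front L,R",[ray("top",f(k),178).tolist() for k in((92,372),(565,430))])
E
```

```text
console FL top/scene z176 [476.4 170.9 176. ] [479.6 172.6 176. ]
console FR top [445.1 -83.  176. ]
bottom back left/right scene z110 [702.9 147.1 110. ] [ 670.2 -115.8  110. ]
keys [[500.8, 134.1, 187.0], [492.3, 73.2, 187.0], [485.4, 12.3, 187.0], [477.9, -49.6, 187.0]]
lid back 184 [[712.3, 144.2, 184.0], [681.3, -111.3, 184.0]] [[704.1, 144.8, 184.0], [674.9, -109.8, 184.0]]
lid back 190 [[710.8, 143.7, 190.0], [679.9, -110.4, 190.0]] [[709.8, 146.0, 190.0], [681.0, -105.4, 190.0]]
lid front 260 [[571.6, 161.5, 260.0], [541.3, -95.3, 260.0]] [[558.2, 158.7, 260.0], [522.5, -102.1, 260.0]]
lid front 270 [[570.3, 160.4, 270.0], [540.3, -93.8, 270.0]] [[573.3, 160.6, 270.0], [538.5, -93.7, 270.0]]
lid front 280 [[568.9, 159.4, 280.0], [539.2, -92.4, 280.0]] [[588.3, 162.5, 280.0], [554.4, -85.2, 280.0]]
chamber wall front L,R [[538.3, 161.0, 178.0], [511.3, -88.3, 178.0]]
```

View pics/topc2.png

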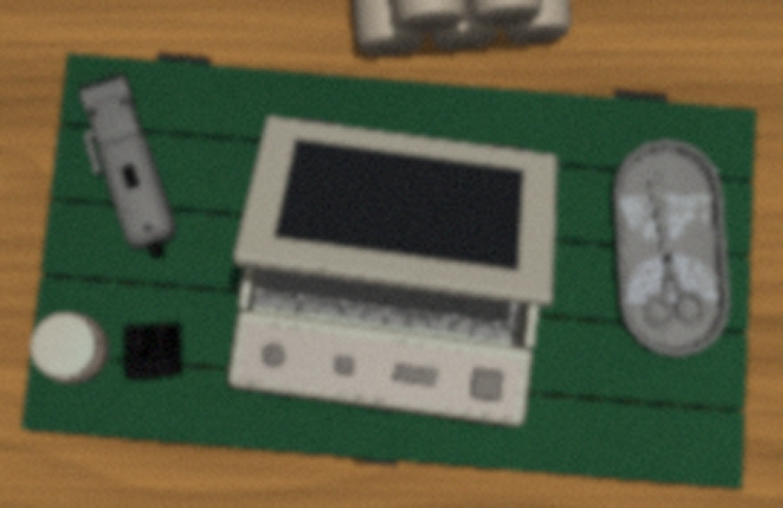

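Both views agree on the console, at yaw ≈ -0.12 rad, with keys at x 501…478, y 134…-50 and z 187. The lid is open about 0.52 rad, with its front edge mid at about (555, 33, 270). Next I shut the fingers, rise and go above the lid.

Call:
servo_tool(increments=[[0,0,3,0,0,0,-1],[0,0,6,0,0,-2,-1],[0,0,9,0,0,-4,-1],[1,2,11,0,0,-6,-1],[3,5,11,0,0,-8,-1],[5,9,11,0,0,-10,-1],[7,13,11,0,0,-12,-1],[9,16.5,11,0,0,-14,-1],[11,20,11,0,0,-16,-1],[13,23.5,11,0,0,-18,-1],[15,27,11,0,0,-20,-1],[17,30.5,11,0,0,-22,-1],[19,34,11,0,0,-24,-1],[21,37.5,11,0,0,-26,-1],[23,41,11,0,0,-28,-1],[25,44.5,11,0,0,-29,-1],[27,48,11,0,0,-29,-1],[29,51.5,11,0,0,-29,-1],[31,55,11,0,0,-29,-1],[33,59,11,0,0,-29,-1]])

```text
t: 1.77
ee_pos: [563.8, 9.8, 332.4]
orientation: [3.136, -0.191, -0.001]
ft_force: [0.2, -0.3, 0.6]
width: 0.5
grasp_force: 0.0
```

Call:
servo_tool(increments=[[1,2.1,-1,0,0,0,-1],[1,2.1,-3,0,0,0,-1],[1,2.1,-5,0,0,0,-1],[1,2.1,-5.5,0,0,0,-1],[1,2.1,-5.8,0,0,0,-1],[1,2.1,-6.1,0,0,0,-1],[1,2.1,-6.4,0,0,0,-1],[1,2.1,-6.7,0,0,0,-1],[1,2.1,-7.0,0,0,0,-1],[1,2.1,-7.3,0,0,0,-1],[1,2.1,-7.6,0,0,0,-1],[1,2.1,-7.9,0,0,0,-1],[1,2.1,-8.2,0,0,0,-1],[1,2.1,-8.5,0,0,0,-1],[1,2.1,-8.8,0,0,0,-1],[1,2.1,-9.1,0,0,0,-1]])

```text
t: 3.1
ee_pos: [573.2, 29.0, 241.3]
orientation: [3.136, -0.19, -0.0]
ft_force: [-1.1, 0.0, 0.8]
width: 0.4
grasp_force: 0.7
```

Call:
servo_tool(increments=[[0,0,-0.3,0,0,0,-1],[0,0,-0.6,0,0,0,-1],[0,0,-0.9,0,0,0,-1],[0,0,-1.2,0,0,0,-1],[0,0,-1.5,0,0,0,-1],[0,0,-1.8,0,0,0,-1],[0,0,-2.1,0,0,0,-1],[0,0,-2.4,0,0,0,-1],[0,0,-2.7,0,0,0,-1],[0,0,-3.0,0,0,0,-1],[0,0,-3.3,0,0,0,-1],[0,0,-3.6,0,0,0,-1],[0,0,-3.9,0,0,0,-1],[0,0,-4.2,0,0,0,-1]])

```text
t: 4.27
ee_pos: [573.2, 29.0, 199.3]
orientation: [-3.136, 0.19, 0.0]
ft_force: [-1.3, -0.5, 1.5]
width: 0.7
grasp_force: 0.8
```

```bash
cat > snap.py <<'E'
from workcell import ctrl
import cv2,sys
n=sys.argv[1]
def c(i,y,x,s):return cv2.resize(i[y[0]:y[1],x[0]:x[1]],None,fx=s,fy=s,interpolation=cv2.INTER_CUBIC)
a=c(ctrl.get_image("top")["image"],(140,285),(250,390),2.8);b=c(ctrl.get_image("scene")["image"],(130,275),(225,375),2.8)
import numpy as np
cv2.imwrite(f"pics/{n}.png",np.hstack([a,b])[:,:,::-1]);o=ctrl.get_obs();print(a.shape,o["t"],o["ee_pos"].round(1),o["ft_force"].round(2))
E
python3 snap.py s1
```

```text
(406, 392, 3) 4.3667 [573.1  29.  199.1] [-0.86 -0.34  1.13]
```

View pics/s1.png

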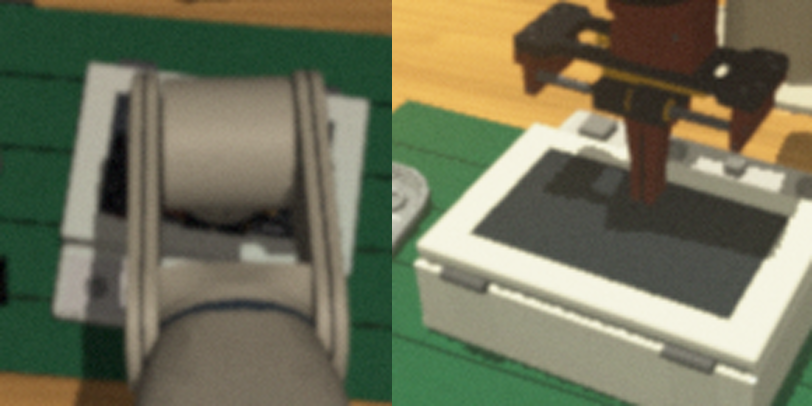

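The lid follows the fingertips and is nearly shut; the keys are clear of everything. I'll push the last few millimetres.

Call:
servo_tool(increments=[[0,0,-0.1,0,0,0,-1],[0,0,-0.2,0,0,0,-1],[0,0,-0.3,0,0,0,-1],[0,0,-0.4,0,0,0,-1],[0,0,-0.5,0,0,0,-1],[0,0,-0.6,0,0,0,-1],[0,0,-0.7,0,0,0,-1],[0,0,-0.75,0,0,0,-1],[0,0,-0.75,0,0,0,-1]])

```text
t: 5.12
ee_pos: [573.2, 29.0, 192.0]
orientation: [3.136, -0.19, -0.0]
ft_force: [-0.5, -0.8, 2.1]
width: 0.6
grasp_force: 0.7
```

Call:
servo_tool(increments=[[0,0,-0.05,0,0,0,-1],[0,0,-0.1,0,0,0,-1],[0,0,-0.1,0,0,0,-1]])

```text
t: 5.37
ee_pos: [573.3, 29.0, 191.2]
orientation: [3.136, -0.19, 0.0]
ft_force: [-0.8, -0.6, 3.6]
width: 0.5
grasp_force: 1.4
```

Call:
servo_tool(increments=[[0,0,-0.05,0,0,0,-1],[0,0,-0.1,0,0,0,-1],[0,0,-0.1,0,0,0,-1]])

```text
t: 5.62
ee_pos: [573.2, 29.0, 190.3]
orientation: [-3.136, 0.19, 0.0]
ft_force: [-2.6, 0.6, 3.8]
width: 0.4
grasp_force: 2.4
```

Call:
servo_tool(increments=[[0,0,-0.05,0,0,0,-1],[0,0,-0.1,0,0,0,-1],[0,0,-0.1,0,0,0,-1]])

```text
t: 5.87
ee_pos: [573.1, 29.0, 189.4]
orientation: [-3.136, 0.19, 0.0]
ft_force: [-2.9, 0.3, 7.5]
width: 0.4
grasp_force: 3.3
```

Call:
servo_tool(increments=[[0,0,0.1,0,0,0,-1],[0,0,0.3,0,0,0,-1],[0,0,1,0,0,0,-1],[0,0,3,0,0,0,-1],[-1,1.5,4,0,0,0,-1],[-3,4.5,4,0,0,0,-1],[-5,7.5,4,0,0,0,-1],[-7.2,10.4,4,0,0,0,-1],[-7.2,10.4,4,0,0,0,-1]])

```text
t: 6.62
ee_pos: [498.1, 136.3, 229.3]
orientation: [-3.135, 0.186, 0.002]
ft_force: [-1.0, 0.5, -0.8]
width: 0.4
grasp_force: 0.0
```

```bash
python3 snap.py s2
```

```text
(406, 392, 3) 6.7167 [501.1 133.9 229.7] [ 0.52  0.04 -0.64]
```

View pics/s2.png

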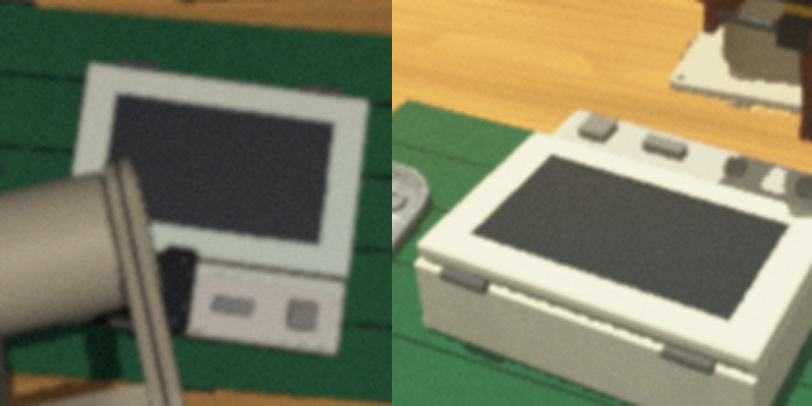

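The lid looks flat and shut. The keys have not moved: the long bar is at crop (233,305), which is the same spot as before. Next is the power key.

Call:
servo_tool(increments=[[0,0,-2,0,0,0,-1],[0,0,-3.5,0,0,0,-1],[0,0,-3.9,0,0,0,-1],[0,0,-4.05,0,0,0,-1],[0,0,-4.2,0,0,0,-1],[0,0,-4.35,0,0,0,-1],[0,0,-4.5,0,0,0,-1],[0,0,-4.65,0,0,0,-1],[0,0,-4.7,0,0,0,-1]])

```text
t: 7.47
ee_pos: [502.0, 132.9, 182.7]
orientation: [-3.136, 0.191, -0.003]
ft_force: [1.2, -2.3, 3.8]
width: 0.8
grasp_force: 1.2
```

Call:
servo_tool(increments=[[0,0,-0.1,0,0,0,-1],[0,0,-0.2,0,0,0,-1],[0,0,-0.2,0,0,0,-1]])

```text
t: 7.72
ee_pos: [501.8, 133.1, 180.4]
orientation: [-3.136, 0.19, -0.002]
ft_force: [1.5, -2.1, 3.6]
width: 0.7
grasp_force: 2.0
```

Call:
servo_tool(increments=[[0,0,-0.1,0,0,0,-1],[0,0,-0.15,0,0,0,-1],[0,0,-0.15,0,0,0,-1]])

```text
t: 7.97
ee_pos: [501.8, 133.1, 179.3]
orientation: [-3.136, 0.19, -0.002]
ft_force: [0.5, -1.6, 7.8]
width: 0.3
grasp_force: 4.1
```

Call:
servo_tool(increments=[[0,0,0.2,0,0,0,-1],[0,0,1,0,0,0,-1],[0,0,3,0,0,0,-1],[0,-1,4,0,0,0,-1],[-0.4,-4,4,0,0,0,-1],[-0.8,-7,4,0,0,0,-1],[-1.2,-10,4,0,0,0,-1],[-1.6,-12.15,4,0,0,0,-1],[-1.6,-12.15,4,0,0,0,-1],[-1.6,-12.15,2.5,0,0,0,-1],[-1.6,-12.15,1.2,0,0,0,-1],[-1.6,-12.15,0.9,0,0,0,-1],[-1.6,-12.15,0.75,0,0,0,-1],[-1.6,-12.15,0.6,0,0,0,-1],[-1.6,-12.15,0.45,0,0,0,-1],[-1.6,-12.15,0.3,0,0,0,-1],[-1.6,-12.15,0.15,0,0,0,-1],[-1.6,-12.15,0.1,0,0,0,-1]])

```text
t: 9.47
ee_pos: [485.4, 11.7, 179.9]
orientation: [-3.135, 0.19, -0.001]
ft_force: [-2.7, 1.1, 6.4]
width: 0.4
grasp_force: 2.9
```

Call:
servo_tool(increments=[[0,0,-0.1,0,0,0,-1],[0,0,-0.1,0,0,0,-1]])

```text
t: 9.63
ee_pos: [485.4, 11.7, 179.2]
orientation: [-3.135, 0.191, -0.001]
ft_force: [-3.6, 1.0, 9.0]
width: 0.7
grasp_force: 4.3
```

Call:
servo_tool(increments=[[0,0,0.2,0,0,0,-1],[0,0,1,0,0,0,-1],[0,0,3,0,0,0,-1],[-0.2,-1.5,3.5,0,0,0,-1],[-0.5,-4,3.5,0,0,0,-1],[-0.75,-6.15,3.5,0,0,0,-1],[-0.75,-6.15,3.5,0,0,0,-1],[-0.75,-6.15,2,0,0,0,-1],[-0.75,-6.15,1.2,0,0,0,-1],[-0.75,-6.15,0.9,0,0,0,-1],[-0.75,-6.15,0.7,0,0,0,-1],[-0.75,-6.15,0.5,0,0,0,-1],[-0.75,-6.15,0.3,0,0,0,-1],[-0.75,-6.15,0.1,0,0,0,-1],[-0.75,-6.15,0.05,0,0,0,-1]])

```text
t: 10.88
ee_pos: [477.8, -49.6, 179.4]
orientation: [-3.135, 0.19, -0.0]
ft_force: [-3.2, 1.8, 7.0]
width: 0.4
grasp_force: 3.7
```

Bottomed at 7 N. I'll release straight up, then back off sideways toward the robot's right so I can look.

Call:
servo_tool(increments=[[0,0,0.2,0,0,0,-1],[0,0,0.8,0,0,0,-1],[0,0,3,0,0,0,-1],[0,0,6.5,0,0,0,-1],[0,0,10,0,0,0,-1],[0,-2,13,0,0,0,-1],[0,-6,13,0,0,0,-1],[-1,-10,13,0,0,0,-1],[-2,-14,13,0,0,0,-1],[-3,-18,13,0,0,0,-1],[-4,-22,13,0,0,0,-1],[-5,-26,13,0,0,0,-1],[-5,-30,13,0,0,0,-1],[-5,-34,13,0,0,0,-1],[-5,-34,13,0,0,0,-1]])

```text
t: 12.13
ee_pos: [427.4, -396.3, 309.6]
orientation: [3.132, -0.197, 0.002]
ft_force: [-0.2, 0.9, 0.4]
width: 0.3
grasp_force: 0.0
```

```bash
python3 snap.py s3
```

```text
(406, 392, 3) 12.2333 [ 427.3 -391.4  309. ] [-0.86  0.54 -0.06]
```

View pics/s3.png

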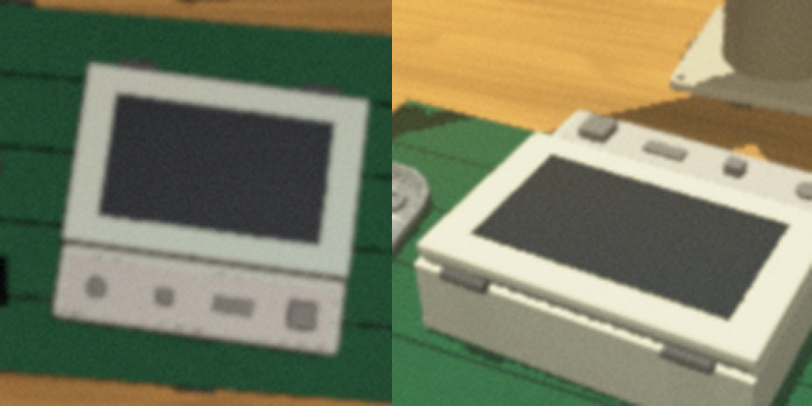

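The picture shows the lid flat and shut. The long bar, at crop (665,150) in the scene view, sits visibly lower than the start and short keys, and nothing has shifted. The forces and heights match full travel on the lid and keys, so I'm handing in.

```bash
python3 -c "
from workcell import ctrl
print(ctrl.close_job())"
```

```text
the job is handed in; nothing more can be done
None
```

I shut the lid, pressed the power key and then the long-cycle key fully in, tapped the start key and let it spring back, then handed in the job at about 12 s of robot time; no verdict came back.

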